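# Open the pineapple jam jar in the bracing stand

### The arm

A 6-joint arm with a two-finger parallel gripper is mounted at the origin on the work surface. World frame = base frame: x ahead of the robot, y to its left, z up, the work surface at z = 0. Lengths are in m, angles in rad, forces in N, time in s.
With the tool pointing down it reaches from about 0.3 to 0.775 m from the base axis. Payload 14.6 kg.
Tool frame: the origin (TCP) lies at the very end of the fingers, on their centre line; the grasp point (between the pads) lies 19 mm behind it; y points along the fingers, z is the direction in which the jaws open and shut, and the axes are right-handed (so a half turn about y gives the same grasp; the last joint's range is limited). The gripper opens to 94 mm and grips with 3 to 60 N. Pads are 16 mm wide; open, the fingers measure 119 mm over their backs; the gripper's body (75 mm by 177 mm) begins 78 mm behind the grasp point.
Start: joints at [-1.323, 0.3, 1.521, -0, 1.321, -0.067], TCP at [0.17, -0.523, 0.205] pointing down, gripper open.
Joint ranges: [-3.03, 3.03], [-0.79, 2.21], [0.23, 2.52], [-1.04, 4.18], [0, 3.07], [-2.55, 2.55]. Speed limits (rad/s): [2.22, 2.22, 2.57, 3.14, 3.14, 3.14].

### API

Orientations are given as [roll, pitch, yaw] about the fixed x, y, z axes, in that order (R = Rz(yaw) Ry(pitch) Rx(roll)).
In Python, from station import get_obs, camera, job gives the robot as it stands.
- The arm moves only by the tool step_arm, never from a script. Its argument "targets" is a list of rows, each a list of 6 numbers: the shift along the tool's x, y, z in mm, then the turn, a rotation vector about the tool's x, y, z in degrees. In form: [[dx, dy, dz, rx, ry, rz], ...]. A call has 1 to 12 rows; each row shifts and turns the commanded pose from where the row before left it, along the tool's axes as they then stand; what a row does not reach is not made up. A row lasts 1/8 s, in which the tool goes at most 62.5 mm and 10.7 degrees, less where a joint would pass 70% of its speed; a pose out of reach is approached as far as the arm can. A call is refused whole if a number of a shift passes 62.5 or a number of a turn 10.7, either way. A call with a gripper value outside its range is refused whole. "gripper" is the opening, from -1 (shut) to 1 (fully open), set as the call begins (left out, the last holds). The fingers move at their own pace and stop on an object; "squeeze" is the grip in N (left out, the last holds). Time passes only in rows, so rows that do not move let the fingers close. It gives the time, the measured TCP pose, the force and the opening at its end, in the units of the state.
- get_obs(): the state, without advancing time (a new reading comes with each control period).
- camera(name): name is "side" or "top" or "wrist"; returns a dict with "pixels" (420x560x3 uint8, red, green, blue), "intrinsics" (3x3 intrinsics, pixels), "k1" (the pictures are not rectified: a ray, as slopes to the right and down, at radius r is drawn at 1 + k1 r^2 times it, then the intrinsics apply), "R" (3x3) and "t" (3): a world point X has camera coordinates R X + t; the wrist camera has in their place "tool_from_camera" (4x4, takes a point from camera to tool coordinates, whose origin is the TCP and whose axes are the tool frame's). Camera axes: x right, y down, z forward; pixel columns grow to the right and rows downward; lengths in m; the calibration is good to about 2 mm. A picture is of the moment at which its call begins: read the wrist's pose just before it. There is no depth.
- job.hand_in(): hands the job in, once; it reports no verdict.
The state is a dict: "time_s": time; "qpos": joint angles; "joint_vel": joint speeds; "tau": joint torques, N m; "ee_pos": TCP position; "eef_rot": TCP orientation; "force": force on the tool from outside, world axes, zero at the start; "moment": the same for the moment, N m; "grip_width": finger opening in m.
Only numpy, scipy, OpenCV 4.12 (cv2) and the standard library are available. Lean on these libraries where they do the work, as an engineer would, in place of code of your own. Each camera call takes 0.05 s, during which the arm holds its last target.

### The job

Stand the closed square jam jar upright in the square well of the bracing stand, right down on its floor, so that it cannot spin. Then twist the tight blue cap anticlockwise (seen from above), stopping when its white pointer has come round from the red dot to about the green dot, where the thread lets go; lift the cap straight off and finish still holding it level in the gripper just above the open jar, a few centimetres clear of its mouth. Leave the jar in the stand and everything else on the table where it is.

Things in the scene. Friction and masses are not known exactly. Their poses are not given: they have to be found in the camera images.
- jar_mid (a point): Centre of the closed square glass jar, 55 mm above its underside, z up. Body 62 x 62 mm (sides along x and y), 78 mm high, yellow jam, about 0.4 kg; round neck, mouth 106 mm above the underside; 110 mm high with cap. Starts loose on the table, cap tight; may be carried by cap or body. Its shoulder has a red dot (tight) and a green dot (free) 75 degrees anticlockwise of it.
- cap_mid (a point): Centre of the round blue ribbed cap: 54 mm across, 29 mm high, 40 g, z up. On the tight jar its centre is 95.5 mm and its lower edge 81 mm above the jar's underside (3 mm above the shoulder). A white pointer runs across its top to the rim and down its side. The skirt reaches 25 mm down over the neck: the cap must rise more than that to clear the mouth.
- thread (a joint): Turn of the cap's thread, rad: 0 tight (pointer at red dot), growing anticlockwise seen from above; about 0.3 N m to turn. The cap does not rise as it turns and has a few degrees of play. Locked below about 0.9, free to lift from 1.05 to 1.55 (green dot 1.31), caught again further on; never turn beyond 1.85. Keeps its value once the cap is off.
- stand_floor (a point): Centre of the floor of the bracing stand, a grey steel block 93 x 93 mm fixed to the table, with a square well 69 x 69 mm (sides along its x and y axes). The well's floor is 6 mm above the table, its rim 36 mm above the table (30 mm deep well). The jar fits in any of its four quarter turns.
- slice0: Yellow ring-shaped fruit slice, 86 mm across, 14 mm thick, on the white board; leave alone. Origin under its centre.
- slice1: Another such slice; leave alone.
- slice2: Another such slice; leave alone.
- spatula: Spatula lying on the table, origin under its middle; leave alone.
- cup: Steel cup, 72 mm across and 75 mm high, origin under its centre; leave alone.
- bottle: Amber bottle with a yellow cap, 66 mm across, 160 mm high, origin under its centre; leave alone.
- pineapple: Whole pineapple standing upright, 104 mm across and 225 mm high, origin under its centre; leave alone.

How it is judged:
By the outcome, as a careful person would: the job done as asked, in the order asked, and still so for the second after the job is handed in, while the arm keeps its last pose, push and grip.
It also fails if it takes over 48 s, if anything falls off the work surface, if the arm or the gripper's body presses on something with over 40 N, if the wrist force passes 120 N, or if a joint passes its speed limit or range.

## Working session

There is one attempt and no reset: what is moved stays moved. The work goes in short steps, Python scripts to look and compute and a tool call to move; the robot and the scene stay as the last step left them, time stands still between calls to the robot, and variables do not carry over. Pictures are saved under pics/ and viewed, and the job is handed in when it is done.

Besides the shell and the picture viewer there is one more tool, called after ">>>" by a JSON object that holds its "op" and its "data". step_arm: Moves the arm, as the interface text tells. Its arguments: {"type":"object","properties":{"targets":{"type":"array","items":{"type":"array","items":{"type":"number"}}},"gripper":{"type":"number"},"squeeze":{"type":"number"}},"required":["targets"]}

```bash
mkdir -p pics; ls
python3 - <<'E'
from station import get_obs, camera
import cv2,numpy as np
o=get_obs()
for k,v in o.items(): print(k,np.round(v,4))
for n in ["side","top","wrist"]:
    c=camera(n); cv2.imwrite(f"pics/{n}0.png",c["pixels"][:,:,::-1])
    print(n,{k:np.round(v,4).tolist() for k,v in c.items() if k!="pixels"})
E
```

```text
pics
time_s 0.0
qpos [-1.3226  0.3005  1.5216 -0.      1.3207 -0.0666]
joint_vel [ 0.0002 -0.0008  0.0018 -0.0003  0.0009 -0.0012]
tau [-6.00000e-04 -5.31808e+01 -3.52735e+01  7.08000e-02  2.45000e-02
 -1.00000e-04]
ee_pos [ 0.1702 -0.5227  0.2049]
eef_rot [-1.5720e+00  1.0000e-04 -2.8268e+00]
force [-0.0844  0.41   -0.1485]
moment [-0.0186 -0.003   0.0244]
grip_width 0.0939
side {'intrinsics': [[458.2264, 0.0, 284.518], [0.0, 458.2264, 211.3471], [0.0, 0.0, 1.0]], 'k1': 0.0534, 'R': [[0.9828, -0.1839, 0.0146], [-0.0907, -0.5505, -0.8299], [0.1606, 0.8143, -0.5578]], 't': [-0.5582, 0.1149, 1.4348]}
top {'intrinsics': [[526.7462, 0.0, 278.9968], [0.0, 526.7462, 218.7042], [0.0, 0.0, 1.0]], 'k1': -0.1829, 'R': [[-0.0053, -1.0, 0.0029], [-0.9901, 0.0049, -0.1404], [0.1403, -0.0036, -0.9901]], 't': [0.003, 0.5911, 1.8217]}
wrist {'intrinsics': [[357.2715, 0.0, 278.995], [0.0, 357.2715, 210.3545], [0.0, 0.0, 1.0]], 'k1': -0.0673, 'tool_from_camera': [[-0.0008, 0.9733, 0.2297, -0.0668], [-0.0, -0.2297, 0.9733, -0.1789], [1.0, 0.0007, 0.0002, 0.0004], [0.0, 0.0, 0.0, 1.0]]}
```

View pics/side0.png

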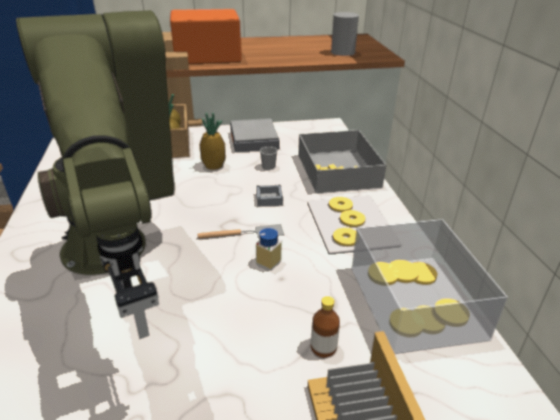

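View pics/top0.png

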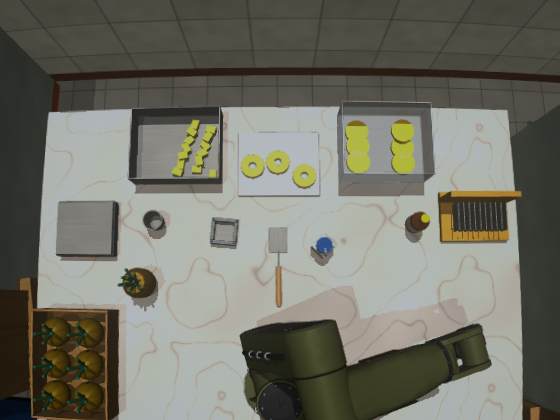

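View pics/wrist0.png

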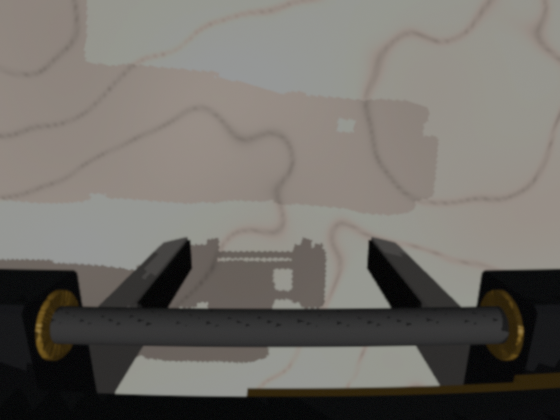

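The side view shows the jar at about (268,248) and the stand at (268,195). The top view shows the cap at (323,245) and the stand at (225,232). I'll zoom in and measure.

```bash
cat > h.py <<'E'
import numpy as np,cv2
from scipy.spatial.transform import Rotation as Ro
from station import get_obs,camera
def dist(c): return np.array([c["k1"],0,0,0.])
def ext(c,o=None):
    "R,t world->cam"
    if "R" in c: return np.array(c["R"]),np.array(c["t"])
    T=np.eye(4);T[:3,:3]=Ro.from_euler('xyz',o["eef_rot"]).as_matrix();T[:3,3]=o["ee_pos"]
    M=np.linalg.inv(T@np.array(c["tool_from_camera"]));return M[:3,:3],M[:3,3]
def ray(c,px,o=None):
    R,t=ext(c,o);u=cv2.undistortPoints(np.array(px,float).reshape(-1,1,2),np.array(c["intrinsics"]),dist(c)).reshape(-1,2)
    d=np.c_[u,np.ones(len(u))]@R; return -R.T@t,d
def onz(c,px,z,o=None):
    p,d=ray(c,px,o); return p+d*((z-p[2])/d[:,2])[:,None]
def proj(c,X,o=None):
    R,t=ext(c,o);return cv2.projectPoints(np.array(X,float).reshape(-1,1,3),cv2.Rodrigues(R)[0],t,np.array(c["intrinsics"]),dist(c))[0].reshape(-1,2)
def grab(n):
    o=get_obs();c=camera(n);return c,o
def crop(c,x0,x1,y0,y1,s,f): cv2.imwrite(f,cv2.resize(c["pixels"][y0:y1,x0:x1,::-1],None,fx=s,fy=s,interpolation=cv2.INTER_CUBIC))
E
python3 - <<'E'
from h import *
for n,b in (("top",(195,355,200,280)),("side",(225,305,170,280))):
    c,o=grab(n); crop(c,*b,5,f"pics/{n}_z1.png")
    hsv=cv2.cvtColor(c["pixels"],cv2.COLOR_RGB2HSV)
    m=cv2.inRange(hsv,(105,120,40),(125,255,255)); m[:, :225]=0; m[:,355:]=0; m[:170]=0; m[290:]=0
    k,l,st,ce=cv2.connectedComponentsWithStats(m)
    for i in range(1,k):
        if st[i,4]>20: print(n,st[i],ce[i],onz(c,[ce[i]],.11),onz(c,[ce[i]],.0955))
E
```

```text
top [317 237  15  16 178] [323.96067416 244.46629213] [[ 0.49249369 -0.15177374  0.11      ]] [[ 0.49382305 -0.1530666   0.0955    ]]
side [261 229  16  17 217] [268.60829493 236.89861751] [[ 0.4880209  -0.17050581  0.11      ]] [[ 0.49093436 -0.15155834  0.0955    ]]
```

View pics/top_z1.png

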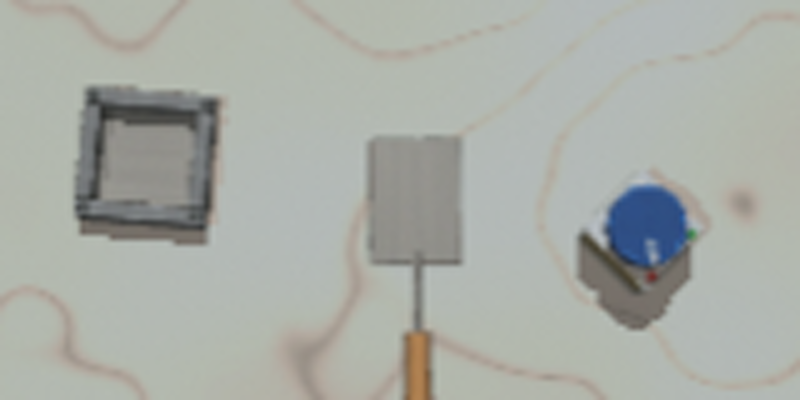

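View pics/side_z1.png

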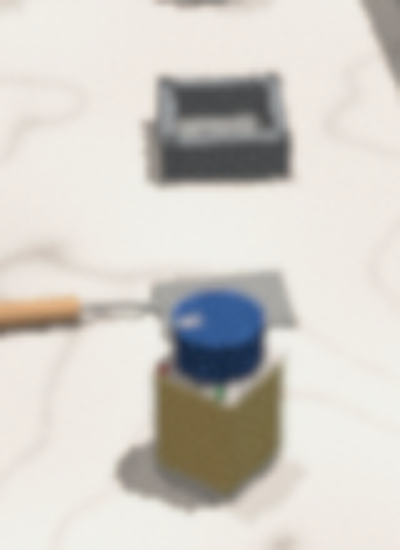

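```bash
cat >> h.py <<'E'
def tool(o): return Ro.from_euler('xyz',o["eef_rot"]).as_matrix(),np.array(o["ee_pos"])
def yawdeg(R): return np.degrees(np.arctan2(R[1,2],R[0,2]))  # heading of tool z (jaw axis)
def plan(o,pos,yaw=None,n=None):
    """total: turn about tool y (deg) and shift in tool axes mm, in start frame; rows interleaved"""
    R,p=tool(o); d=(np.array(pos)-p)
    dy=0 if yaw is None else (yaw-yawdeg(R)+180)%360-180   # world yaw change; tool y points down -> turn about y = -dy
    sh=R.T@d*1000
    print("yaw now",yawdeg(R).round(2),"world turn",round(dy,2),"shift start frame",sh.round(1))
    n=n or int(np.ceil(max(np.abs(sh).max()/55,np.linalg.norm(sh)/60,abs(dy)/10)))
    for i in range(n):
        Ri=R@Ro.from_euler('y',-dy*i/n,degrees=True).as_matrix()
        print(np.r_[(Ri.T@d*1000/n).round(1),0,round(-dy/n,2),0].tolist())
E
python3 - <<'E'
from h import *
c,o=grab("top")
R,p=tool(o);print(R.round(3),yawdeg(R))
g=lambda x,y:(195+x/5,200+y/5)
print("stand",onz(c,[g(150,158)],.036)); co=onz(c,[g(88,88),g(220,98),g(210,225),g(78,215)],.036);print(co,co.mean(0),np.linalg.norm(np.diff(co,axis=0),axis=1))
print("dots",onz(c,[g(652,277),g(690,234)],.078))
plan(o,[.40,-.10,.25],180)
E
```

```text
[[-0.951 -0.     0.31 ]
 [-0.31   0.    -0.951]
 [-0.    -1.    -0.   ]] -71.96486888421079
stand [[0.54673757 0.19142676 0.036     ]]
[[0.59706424 0.23616539 0.036     ]
 [0.58942012 0.14193602 0.036     ]
 [0.49895515 0.14858738 0.036     ]
 [0.50634718 0.2422436  0.036     ]] [0.54794667 0.1922331  0.036     ] [0.09453892 0.09070916 0.09394748]
dots [[ 0.45760036 -0.15901228  0.078     ]
 [ 0.48713042 -0.18579622  0.078     ]]
yaw now -71.96 world turn -108.04 shift start frame [-349.4  -44.6 -331. ]
[-31.8, -4.1, -30.1, 0.0, 9.82, 0.0]
[-26.2, -4.1, -35.1, 0.0, 9.82, 0.0]
[-19.8, -4.1, -39.0, 0.0, 9.82, 0.0]
[-12.9, -4.1, -41.8, 0.0, 9.82, 0.0]
[-5.5, -4.1, -43.4, 0.0, 9.82, 0.0]
[2.0, -4.1, -43.7, 0.0, 9.82, 0.0]
[9.4, -4.1, -42.7, 0.0, 9.82, 0.0]
[16.5, -4.1, -40.5, 0.0, 9.82, 0.0]
[23.2, -4.1, -37.1, 0.0, 9.82, 0.0]
[29.2, -4.1, -32.6, 0.0, 9.82, 0.0]
[34.3, -4.1, -27.1, 0.0, 9.82, 0.0]
```

Run:
```python
from h import *
o=get_obs(); plan(o,[.436,-.21,.23],-45)
```

```text
yaw now -71.96 world turn 26.96 shift start frame [-349.6  -24.6 -215.3]
[-49.9, -3.5, -30.8, 0.0, -3.85, 0.0]
[-51.9, -3.5, -27.3, 0.0, -3.85, 0.0]
[-53.6, -3.5, -23.8, 0.0, -3.85, 0.0]
[-55.1, -3.5, -20.1, 0.0, -3.85, 0.0]
[-56.3, -3.5, -16.4, 0.0, -3.85, 0.0]
[-57.3, -3.5, -12.6, 0.0, -3.85, 0.0]
[-58.0, -3.5, -8.7, 0.0, -3.85, 0.0]
```

>>> {"op": "step_arm", "data": {"targets": [[-50, -3.5, -31, 0, -3.85, 0], [-52, -3.5, -27, 0, -3.85, 0], [-54, -3.5, -24, 0, -3.85, 0], [-55, -3.5, -20, 0, -3.85, 0], [-56, -3.5, -16, 0, -3.85, 0], [-57, -3.5, -13, 0, -3.85, 0], [-58, -3.5, -9, 0, -3.85, 0], [0, 0, 0, 0, 0, 0], [0, 0, 0, 0, 0, 0]], "gripper": 1, "squeeze": 25}}

```text
time_s: 1.42
ee_pos: [0.4355, -0.2101, 0.2298]
eef_rot: [-1.571, -0.0, -2.356]
force: [-0.0, 0.2, 0.1]
grip_width: 0.0939
```

Run:
```python
from h import *
c,o=grab("wrist"); print(o["ee_pos"],o["eef_rot"],o["time_s"]); cv2.imwrite("pics/w1.png",c["pixels"][:,:,::-1])
```

```text
[ 0.43551922 -0.2101013   0.22979879] [-1.57102920e+00 -2.42631205e-04 -2.35640339e+00] 1.425
```

View pics/w1.png

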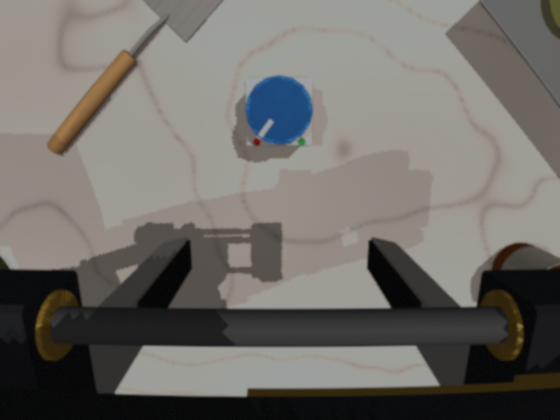

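The jar is at (279,110), nearly square to the image; the red dot is at (257,142), the green dot at (302,142).

Run:
```python
from h import *
c,o=grab("wrist"); crop(c,219,339,60,160,6,"pics/w1z.png")
hsv=cv2.cvtColor(c["pixels"],cv2.COLOR_RGB2HSV)
m=cv2.inRange(hsv,(100,120,40),(125,255,255));m[160:]=0
ct=max(cv2.findContours(m,0,1)[0],key=cv2.contourArea)
print("cap",cv2.minEnclosingCircle(ct))
h=cv2.convexHull(ct).reshape(-1,2)
w=onz(c,h,.11,o)
A=np.c_[2*w[:,:2],np.ones(len(w))];s=np.linalg.lstsq(A,(w[:,:2]**2).sum(1),rcond=None)[0]
print("circle",s[:2],np.sqrt(s[2]+s[:2]@s[:2]))
for nm,lo,hi in(("red",(0,150,60),(6,255,255)),("green",(45,100,60),(80,255,255))):
    mm=cv2.inRange(hsv,lo,hi);mm[:120]=0;mm[160:]=0;mm[:,:219]=0;mm[:,339:]=0
    M=cv2.moments(mm,True);px=(M["m10"]/M["m00"],M["m01"]/M["m00"]);X=onz(c,[px],.078,o)[0];print(nm,px,X,np.degrees(np.arctan2(X[1]-s[1],X[0]-s[0])))
```

```text
cap ((278.8795471191406, 108.77007293701172), 33.7816276550293)
circle [ 0.4919807  -0.15411427] 0.026438154088915016
red (256.15384615384613, 141.3846153846154) [ 0.45856428 -0.15872296  0.078     ] -172.147476030794
green (300.77777777777777, 140.85185185185185) [ 0.48766278 -0.18718084  0.078     ] -97.43974062508742
```

View pics/w1z.png

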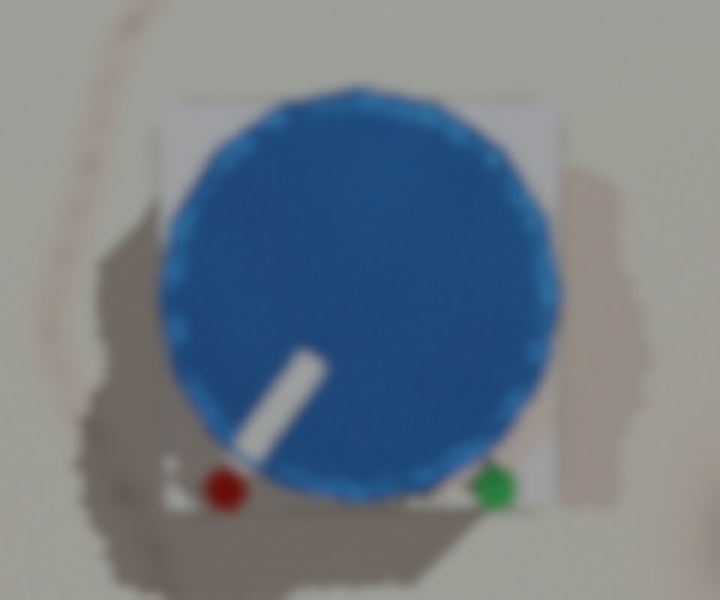

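Run:
```python
from h import *
o=get_obs(); plan(o,[.492,-.154,.041],-45)
```

```text
yaw now -45.11 world turn 0.11 shift start frame [-8.040e+01  1.888e+02 -1.000e-01]
[-20.1, 47.2, -0.0, 0.0, -0.03, 0.0]
[-20.1, 47.2, -0.0, 0.0, -0.03, 0.0]
[-20.1, 47.2, 0.0, 0.0, -0.03, 0.0]
[-20.1, 47.2, 0.0, 0.0, -0.03, 0.0]
```

>>> {"op": "step_arm", "data": {"targets": [[-40.2, 30, 0, 0, 0, 0], [-40.2, 30, 0, 0, 0, 0], [0, 45, 0, 0, 0, 0], [0, 45, 0, 0, 0, 0], [0, 26.8, 0, 0, 0, 0], [0, 12, 0, 0, 0, 0], [0, 0, 0, 0, 0, 0]]}}

```text
time_s: 2.4
ee_pos: [0.4924, -0.1537, 0.0412]
eef_rot: [-1.571, -0.0, -2.358]
force: [0.0, 0.5, -0.1]
grip_width: 0.0941
```

>>> {"op": "step_arm", "data": {"targets": [[0, 0, 0, 0, 0, 0], [0, 0, 0, 0, 0, 0], [0, 0, 0, 0, 0, 0], [0, 0, 0, 0, 0, 0], [0, 0, 0, 0, 0, 0], [0, 0, 0, 0, 0, 0]], "gripper": -1, "squeeze": 35}}

```text
time_s: 3.15
ee_pos: [0.4927, -0.1531, 0.0415]
eef_rot: [-1.571, 0.0, -2.356]
force: [-1.6, 1.2, 5.9]
grip_width: 0.0618
```

Run:
```python
from h import *
o=get_obs(); 
o2=dict(o);o2["ee_pos"]=np.array(o["ee_pos"])+[0,0,.1]
plan(o2,[.535,.08,.19],-4.5)
```

```text
yaw now -45.01 world turn 40.51 shift start frame [-194.7  -48.5 -134.9]
[-38.9, -9.7, -27.0, 0.0, -8.1, 0.0]
[-42.4, -9.7, -21.2, 0.0, -8.1, 0.0]
[-44.9, -9.7, -15.0, 0.0, -8.1, 0.0]
[-46.6, -9.7, -8.6, 0.0, -8.1, 0.0]
[-47.3, -9.7, -1.9, 0.0, -8.1, 0.0]
```

>>> {"op": "step_arm", "data": {"targets": [[0, -10, 0, 0, 0, 0], [0, -30, 0, 0, 0, 0], [0, -30, 0, 0, 0, 0], [0, -30, 0, 0, 0, 0], [0, 0, 0, 0, 0, 0]]}}

```text
time_s: 3.78
ee_pos: [0.4934, -0.1534, 0.1429]
eef_rot: [-1.568, 0.001, -2.356]
force: [0.7, -0.2, -4.8]
grip_width: 0.0617
```

>>> {"op": "step_arm", "data": {"targets": [[-20, -5, -13.5, 0, -4.05, 0], [-38.9, -9.7, -27, 0, -8.1, 0], [-42.4, -9.7, -21, 0, -8.1, 0], [-45, -9.7, -15, 0, -8.1, 0], [-46.6, -9.7, -6, 0, -8.1, 0], [-20, -5, 0, 0, -4.05, 0], [0, 0, 0, 0, 0, 0], [0, 0, 0, 0, 0, 0]]}}

```text
time_s: 4.78
ee_pos: [0.5232, 0.077, 0.189]
eef_rot: [-1.572, -0.0, -1.652]
force: [-0.7, -0.8, -4.0]
grip_width: 0.0619
```

Run:
```python
from h import *
c,o=grab("wrist"); print(o["ee_pos"],o["eef_rot"],o["time_s"],o["force"]); cv2.imwrite("pics/w2.png",c["pixels"][:,:,::-1])
c,o=grab("side"); crop(c,190,330,120,270,4,"pics/s2.png")
```

```text
[0.52316606 0.07697264 0.18899951] [-1.57221432e+00 -4.84743065e-04 -1.65172077e+00] 4.775 [-0.733328   -0.79445022 -3.9546495 ]
```

View pics/w2.png

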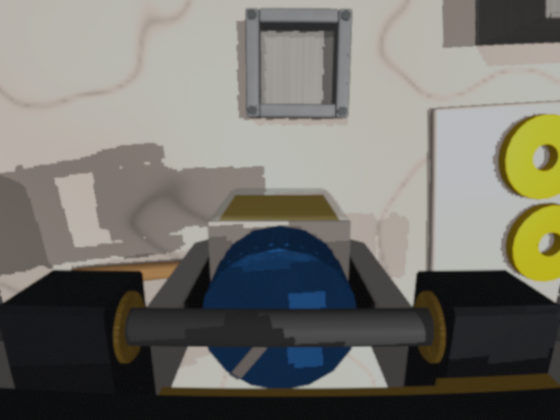

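View pics/s2.png

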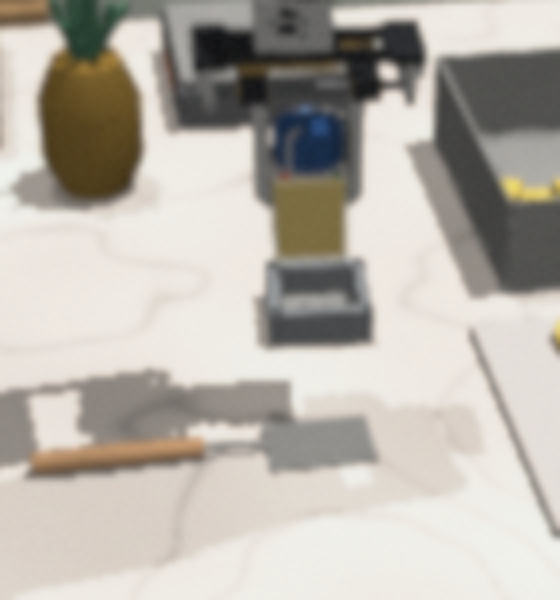

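The stand's rim corners are at about (246,9), (351,10), (349,117) and (247,117), almost square to the tool. The jar hangs upright.

Run:
```python
from h import *
c,o=grab("wrist"); crop(c,235,361,0,130,4.6,"pics/w2z.png")
```

```text
(no output)
```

View pics/w2z.png

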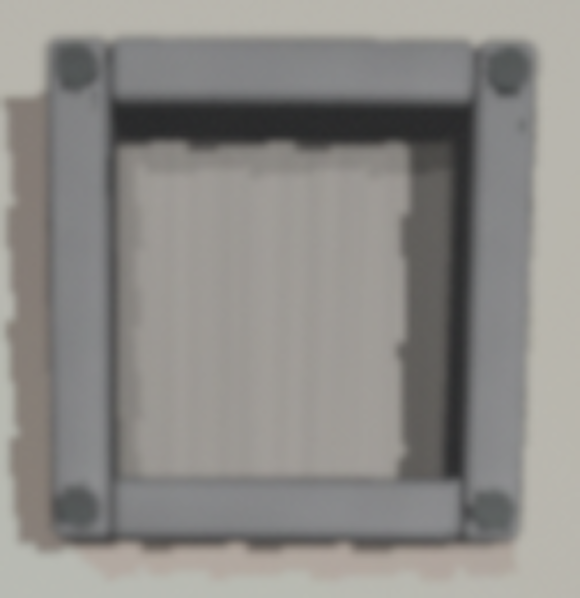

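Run:
```python
from h import *
c,o=grab("wrist"); R,p=tool(o)
for q in ([(77,67),(508,69),(493,511),(76,508)],[(116,100),(474,102),(463,480),(113,480)],[(48,40),(536,42),(520,538),(57,538)]):
    X=onz(c,[(235+a/4.6-.4,b/4.6-.4) for a,b in q],.036,o)[:,:2]
    e=np.diff(np.r_[X,X[:1]],axis=0)
    print(X.mean(0),np.linalg.norm(e,axis=1),(np.degrees(np.arctan2(e[:,1],e[:,0]))+45)%90-45)
# jar in hand: dots on shoulder
hsv=cv2.cvtColor(c["pixels"],cv2.COLOR_RGB2HSV);m=cv2.inRange(hsv,(100,120,20),(125,255,255))
print(yawdeg(R))
# side: cap centre check of jar position
plan(o,[.547,.193,.145],-4.5)
```

```text
[0.54984512 0.19618407] [0.08097106 0.08140691 0.08183173 0.08105483] [-4.63749419 -4.87215244 -4.88968154 -5.48102861]
[0.55038755 0.19596091] [0.06742626 0.06956006 0.06843286 0.06982233] [-4.69097473 -4.76815151 -4.47858292 -5.59351903]
[0.55018414 0.19586759] [0.09150092 0.09143417 0.09117307 0.09161658] [-4.6024522  -4.61104423 -4.48816062 -4.40587707]
-4.632973051149329
yaw now -4.63 world turn 0.13 shift start frame [-117.6   44.5   14.2]
[-39.2, 14.8, 4.7, 0.0, -0.04, 0.0]
[-39.2, 14.8, 4.8, 0.0, -0.04, 0.0]
[-39.2, 14.8, 4.8, 0.0, -0.04, 0.0]
```

Run:
```python
from h import *
c,o=grab("side"); crop(c,248,290,178,212,14,"pics/s2z.png")
c,o=grab("top"); crop(c,200,250,205,260,11,"pics/t2z.png")
```

```text
(no output)
```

View pics/s2z.png

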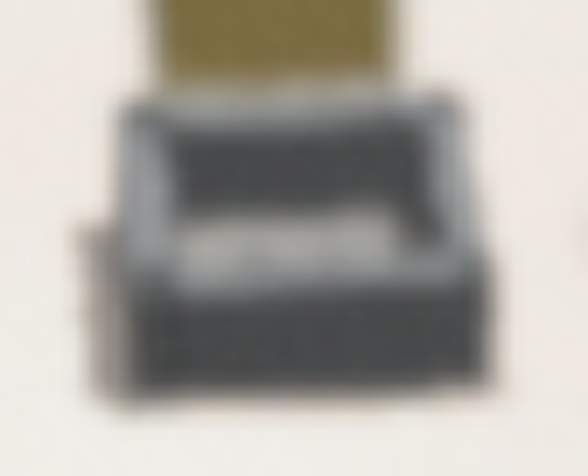

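View pics/t2z.png

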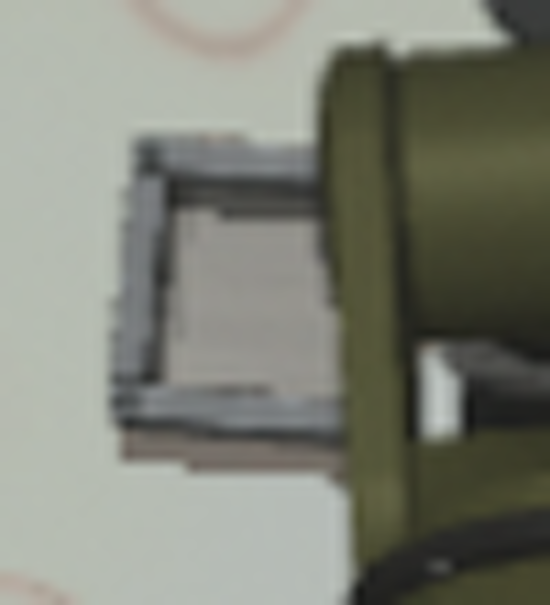

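Run:
```python
from h import *
c,o=grab("side")
f=lambda L:[(248+a/14-.5,178+b/14-.5) for a,b in L]
X=onz(c,f([(124,97),(460,97),(482,270),(130,290)]),.036);print(X[:,:2],X.mean(0))
c,o=grab("top")
f=lambda L:[(200+a/11-.5,205+b/11-.5) for a,b in L]
X=onz(c,f([(137,137),(112,422)]),.036);print(X)
h=np.radians(-4.6);ux=np.array([np.cos(h),np.sin(h)]);uy=np.array([-ux[1],ux[0]])
print("centre from left edge",X.mean(0)[:2]-.0465*uy)
```

```text
[[0.50822247 0.25216395]
 [0.59618902 0.23797727]
 [0.58645525 0.15200033]
 [0.49689458 0.1569616 ]] [0.54694033 0.19977578 0.036     ]
[[0.59939707 0.23850469 0.036     ]
 [0.5068407  0.24551533 0.036     ]]
centre from left edge [0.54938964 0.19565979]
```

Run:
```python
from h import *
o=get_obs(); plan(o,[.549,.1955,.091],-4.6,n=4)
```

```text
yaw now -4.55 world turn -0.05 shift start frame [-119.5   99.    16. ]
[-29.9, 24.7, 4.0, 0.0, 0.01, 0.0]
[-29.9, 24.7, 4.0, 0.0, 0.01, 0.0]
[-29.9, 24.7, 4.0, 0.0, 0.01, 0.0]
[-29.9, 24.7, 4.0, 0.0, 0.01, 0.0]
```

>>> {"op": "step_arm", "data": {"targets": [[-20, 8, 4, 0, 0, 0], [-40, 15, 5, 0, 0, 0], [-40, 22, 5, 0, 0, 0], [-19.5, 28, 2, 0, 0, 0], [0, 18, 0, 0, 0, 0], [0, 8, 0, 0, 0, 0], [0, 0, 0, 0, 0, 0]]}}

```text
time_s: 6.05
ee_pos: [0.5489, 0.1953, 0.091]
eef_rot: [-1.571, -0.0, -1.65]
force: [0.5, 0.5, -4.2]
grip_width: 0.0618
```

Run:
```python
from h import *
c,o=grab("side"); print(o["ee_pos"],o["force"],yawdeg(tool(o)[0])); crop(c,235,305,145,215,8,"pics/s3z.png")
c,o=grab("wrist");cv2.imwrite("pics/w3.png",c["pixels"][:,:,::-1])
```

```text
[0.54893214 0.19531495 0.09099638] [ 0.50233722  0.50632623 -4.18552032] -4.556369720483278
```

View pics/s3z.png

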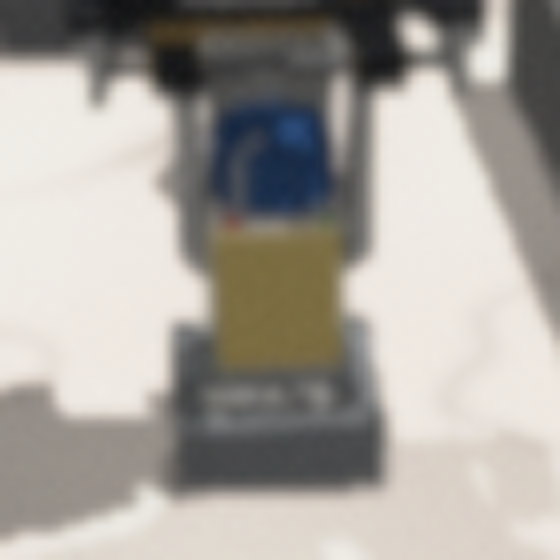

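View pics/w3.png

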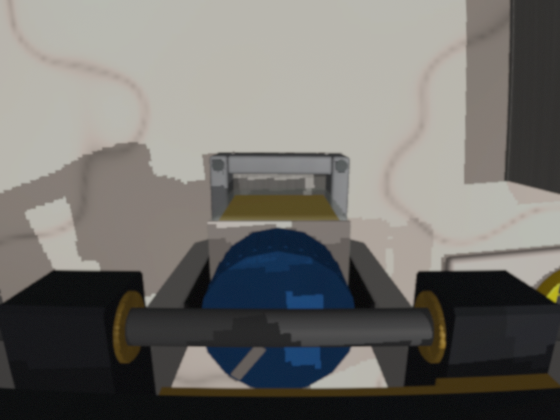

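Run:
```python
from h import *
c,o=grab("wrist"); crop(c,195,365,140,240,4.7,"pics/w3z.png")
R,p=tool(o)
for nm,px,z in (("jar far bottom",(280,196),o["ee_pos"][2]-.041),("rim outer far",(280,154.5),.036),("rim inner far",(280,172),.036)):
    print(nm,(R.T@(onz(c,[px],z,o)[0]-p))*1000)
```

```text
jar far bottom [-23.36417252  41.01327518   1.46727687]
rim outer far [-48.04707303  55.9536495    1.45876661]
rim inner far [-36.58559381  55.94814397   1.47433774]
```

View pics/w3z.png

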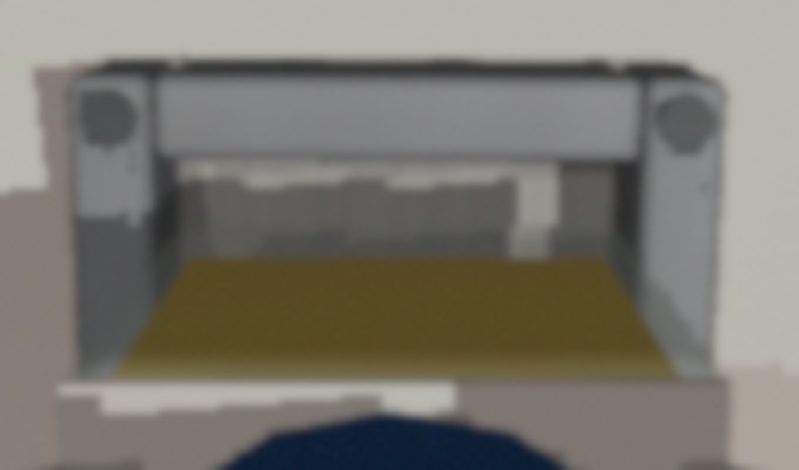

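Run:
```python
from h import *
c,o=grab("wrist"); R,p=tool(o)
f=lambda a,b:(195+a/4.7-.4,140+b/4.7-.4)
for nm,px,z in (("jar far bottom (-31)",f(397,258),o["ee_pos"][2]-.041),("shoulder far (-31)",f(390,380),o["ee_pos"][2]+.037),("rim inner far (-34.5)",f(397,160),.036),("boltL (-40.6)",f(108,118),.036),("boltR",f(685,121),.036)):
    print(nm,(R.T@(onz(c,[px],z,o)[0]-p))*1000)
```

```text
jar far bottom (-31) [-24.32279832  41.0162777    0.88254326]
shoulder far (-31) [-28.20845114 -36.98234789   0.33364861]
rim inner far (-34.5) [-35.48494686  56.0439444    0.86075255]
boltL (-40.6) [-41.41086942  55.98290798 -39.59401551]
boltR [-41.04802984  56.1117733   41.18915435]
```

Run:
```python
from h import *
o=get_obs();R,p=tool(o)
c=camera("side")
P=lambda x,u,z:p+R@np.array([x,41-u,z])/1000  # u height above underside
L=[P(31,0,-31),P(31,0,31),P(31,78,-31),P(31,78,31)]
q=proj(c,L);print("pred crop px",((q-[235,145]+.5)*8).round(0).tolist())
h=cv2.cvtColor(c["pixels"],cv2.COLOR_RGB2HSV);m=cv2.inRange(h,(18,110,60),(32,255,255));m[:150]=0;m[210:]=0;m[:,:235]=0;m[:,305:]=0
y,x=np.nonzero(m)
for r in range(y.min(),y.max()+1): print(r,x[y==r].min() if (y==r).any() else None,x[y==r].max() if (y==r).any() else None,end="; ")
q=proj(c,[P(31,u,0) for u in (0,4,74,78)]);print("\npred centre rows",q[:,1].round(2))
# pixel-subpixel profile at center column
print(c["pixels"][168:196,269].tolist())
```

```text
pred crop px [[217.0, 385.0], [357.0, 379.0], [215.0, 231.0], [358.0, 226.0]]
175 264 275; 176 263 275; 177 263 275; 178 263 275; 179 263 275; 180 263 275; 181 263 275; 182 263 275; 183 263 275; 184 264 275; 185 264 275; 186 263 275; 187 263 275; 188 263 275; 189 264 266; 
pred centre rows [192.3  191.34 174.07 173.06]
[[25, 44, 71], [25, 45, 72], [35, 50, 73], [68, 73, 83], [109, 107, 100], [134, 126, 103], [133, 120, 87], [126, 111, 70], [124, 109, 66], [124, 108, 66], [123, 108, 66], [123, 109, 65], [123, 108, 65], [122, 108, 65], [124, 110, 67], [122, 108, 65], [122, 107, 63], [123, 107, 65], [123, 108, 65], [121, 106, 63], [122, 107, 66], [118, 105, 69], [108, 98, 75], [92, 91, 82], [84, 85, 83], [98, 98, 96], [111, 110, 108], [106, 105, 103]]
```

>>> {"op": "step_arm", "data": {"targets": [[-2.5, 4, 0.6, 0, 0, 0], [0, 8, 0, 0, 0, 0], [0, 8, 0, 0, 0, 0], [0, 0, 0, 0, 0, 0]]}}

```text
time_s: 6.8
ee_pos: [0.5492, 0.1981, 0.0699]
eef_rot: [-1.572, -0.001, -1.65]
force: [-1.1, -0.4, -3.8]
grip_width: 0.062
```

>>> {"op": "step_arm", "data": {"targets": [[0, 8, 0, 0, 0, 0], [0, 8, 0, 0, 0, 0], [0, 4, 0, 0, 0, 0], [0, 0, 0, 0, 0, 0]]}}

```text
time_s: 7.3
ee_pos: [0.5495, 0.1982, 0.0506]
eef_rot: [-1.571, -0.0, -1.65]
force: [-0.2, 0.2, -4.2]
grip_width: 0.0621
```

>>> {"op": "step_arm", "data": {"targets": [[0, 2, 0, 0, 0, 0], [0, 1, 0, 0, 0, 0], [0, 0.5, 0, 0, 0, 0], [0, 0, 0, 0, 0, 0]]}}

```text
time_s: 7.8
ee_pos: [0.5497, 0.1983, 0.0475]
eef_rot: [-1.571, 0.0, -1.65]
force: [-0.3, -0.5, -3.4]
grip_width: 0.0622
```

>>> {"op": "step_arm", "data": {"targets": [[0, 0.7, 0, 0, 0, 0], [0, 0.5, 0, 0, 0, 0], [0, 0, 0, 0, 0, 0]]}}

```text
time_s: 8.18
ee_pos: [0.5497, 0.1983, 0.0475]
eef_rot: [-1.57, 0.0, -1.65]
force: [-6.8, -2.4, 10.6]
grip_width: 0.0616
```

>>> {"op": "step_arm", "data": {"targets": [[0, -1, 0, 0, 0, 0], [0, 0, 0, 0, 0, 0], [0, 0, 0, 0, 0, 0], [0, 0, 0, 0, 0, 0]], "gripper": 1}}

```text
time_s: 8.68
ee_pos: [0.5497, 0.1983, 0.0472]
eef_rot: [-1.571, -0.0, -1.65]
force: [0.4, 0.0, 0.9]
grip_width: 0.0936
```

>>> {"op": "step_arm", "data": {"targets": [[0, -20, 0, 0, 0, 0], [0, -40, 0, 0, 0, 0], [0, -40, 0, 0, 0, 0], [0, 0, 0, 0, 0, 0]]}}

```text
time_s: 9.18
ee_pos: [0.5509, 0.1987, 0.1503]
eef_rot: [-1.566, 0.002, -1.65]
force: [-0.6, 0.2, 0.1]
grip_width: 0.0939
```

Run:
```python
from h import *
o=get_obs(); plan(o,[.493,.142,.22],-45)
```

```text
yaw now -4.51 world turn -40.49 shift start frame [ 60.9 -70.1 -52.9]
[12.2, -14.0, -10.6, 0.0, 8.1, 0.0]
[13.6, -14.0, -8.8, 0.0, 8.1, 0.0]
[14.7, -14.0, -6.8, 0.0, 8.1, 0.0]
[15.5, -14.0, -4.6, 0.0, 8.1, 0.0]
[16.0, -14.0, -2.4, 0.0, 8.1, 0.0]
```

>>> {"op": "step_arm", "data": {"targets": [[12, -14, -10.5, 0, 8.1, 0], [13.5, -14, -9, 0, 8.1, 0], [14.5, -14, -7, 0, 8.1, 0], [15.5, -14, -4.5, 0, 8.1, 0], [16, -14, -2.5, 0, 8.1, 0], [0, 0, 0, 0, 0, 0], [0, 0, 0, 0, 0, 0]]}}

```text
time_s: 10.05
ee_pos: [0.4918, 0.1424, 0.2161]
eef_rot: [-1.572, -0.001, -2.353]
force: [0.1, -0.2, 0.6]
grip_width: 0.094
```

```bash
cat > capfit.py <<'E'
from h import *
def run(z=.116,zs=.084,f="pics/x.png",rmax=200):
    c,o=grab("wrist"); cv2.imwrite(f,c["pixels"][:,:,::-1])
    hsv=cv2.cvtColor(c["pixels"],cv2.COLOR_RGB2HSV)
    m=cv2.inRange(hsv,(100,120,30),(125,255,255));m[rmax:]=0
    ct=max(cv2.findContours(m,0,1)[0],key=cv2.contourArea);h=cv2.convexHull(ct).reshape(-1,2)
    w=onz(c,h,z,o);A=np.c_[2*w[:,:2],np.ones(len(w))];s=np.linalg.lstsq(A,(w[:,:2]**2).sum(1),rcond=None)[0]
    print("px",cv2.minEnclosingCircle(ct),"circle",s[:2],np.sqrt(s[2]+s[:2]@s[:2]),"tcp",o["ee_pos"],o["time_s"])
    x,y,ww,hh=cv2.boundingRect(ct);x-=10;y=max(y-10,0);crop(c,x,x+ww+20,y,y+hh+20,6,f.replace(".png","z.png"))
    for nm,lo,hi in(("red",(0,150,50),(6,255,255)),("green",(45,100,50),(80,255,255))):
        mm=np.zeros_like(m);mm[y:y+hh+20,x:x+ww+20]=cv2.inRange(hsv,lo,hi)[y:y+hh+20,x:x+ww+20]
        M=cv2.moments(mm,True)
        if M["m00"]>0:
            px=(M["m10"]/M["m00"],M["m01"]/M["m00"]);X=onz(c,[px],zs,o)[0];print(nm,px,X,np.degrees(np.arctan2(X[1]-s[1],X[0]-s[0])))
    return s[:2]
E
python3 - <<'E'
from capfit import *
run(f="pics/w4.png")
E
```

```text
px ((281.44659423828125, 108.05533599853516), 36.546871185302734) circle [0.54978637 0.19688843] 0.02669434334201948 tcp [0.49184925 0.14235612 0.21614148] 10.05
red (284.44736842105266, 150.92105263157896) [0.5277762 0.1710737 0.084    ] -130.4515908498636
green (321.1, 119.575) [0.56841342 0.16800609 0.084     ] -57.18086199769818
```

View pics/w4.png

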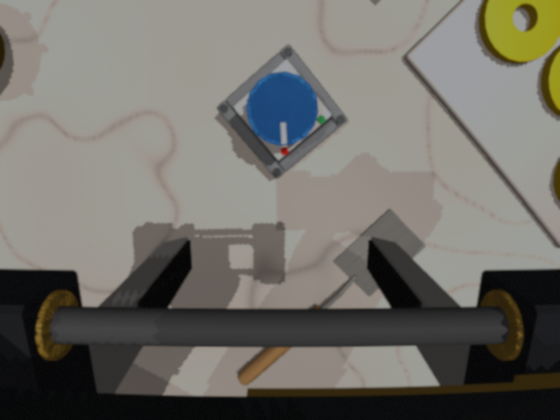

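Run:
```python
from h import *
o=get_obs(); plan(o,[.5497,.197,.0885],-45)
```

```text
yaw now -44.85 world turn -0.15 shift start frame [-79.7 127.5   2.6]
[-26.6, 42.5, 0.9, 0.0, 0.05, 0.0]
[-26.6, 42.5, 0.9, 0.0, 0.05, 0.0]
[-26.6, 42.5, 0.8, 0.0, 0.05, 0.0]
```

>>> {"op": "step_arm", "data": {"targets": [[-40, 10, 1.3, 0, 0, 0], [-39.7, 30, 1.3, 0, 0, 0], [0, 40, 0, 0, 0, 0], [0, 30, 0, 0, 0, 0], [0, 17.5, 0, 0, 0, 0], [0, 0, 0, 0, 0, 0], [0, 0, 0, 0, 0, 0]]}}

```text
time_s: 10.98
ee_pos: [0.5506, 0.1969, 0.0909]
eef_rot: [-1.57, 0.001, -2.356]
force: [0.2, 0.7, -0.5]
grip_width: 0.0936
```

>>> {"op": "step_arm", "data": {"targets": [[0, 0, 0, 0, 0, 0], [0, 0, 0, 0, 0, 0], [0, 0, 0, 0, 0, 0], [0, 0, 0, 0, 0, 0], [0, 0, 0, 0, 0, 0], [0, 0, 0, 0, 0, 0]], "gripper": -1, "squeeze": 50}}

```text
time_s: 11.72
ee_pos: [0.55, 0.1967, 0.0898]
eef_rot: [-1.571, 0.0, -2.356]
force: [-0.6, -1.0, 1.8]
grip_width: 0.0541
```

>>> {"op": "step_arm", "data": {"targets": [[0, 0, 0, 0, -3, 0], [0, 0, 0, 0, -6, 0], [0, 0, 0, 0, -6, 0], [0, 0, 0, 0, -6, 0], [0, 0, 0, 0, -6, 0], [0, 0, 0, 0, -3, 0], [0, 0, 0, 0, 0, 0]]}}

```text
time_s: 12.6
ee_pos: [0.55, 0.1965, 0.0898]
eef_rot: [-1.571, -0.0, -1.834]
force: [-1.6, -1.4, 3.1]
grip_width: 0.054
```

Run:
```python
from h import *
c,o=grab("wrist"); print(o["moment"],o["force"],yawdeg(tool(o)[0]),o["grip_width"]); cv2.imwrite("pics/w5.png",c["pixels"][:,:,::-1])
c,o=grab("side"); crop(c,235,305,145,215,8,"pics/s5z.png")
```

```text
[-0.3229687   0.26057182 -0.23125834] [-1.55632367 -1.37475082  3.10401583] -15.05272225502361 0.053960738912885914
```

View pics/w5.png

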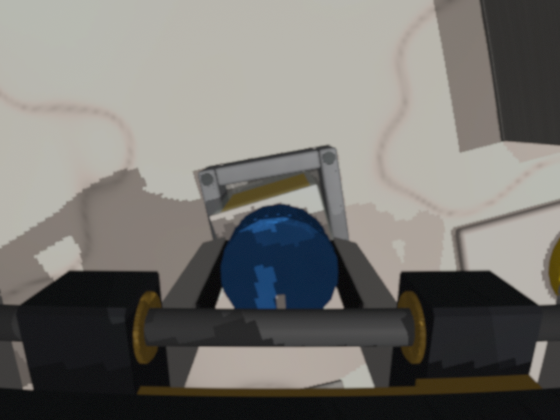

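View pics/s5z.png

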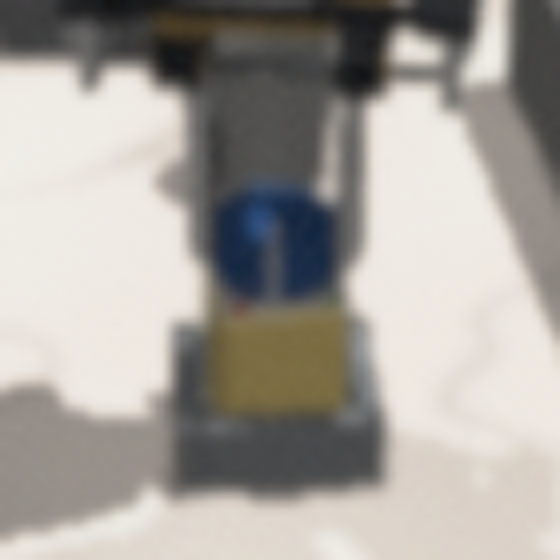

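>>> {"op": "step_arm", "data": {"targets": [[0, 0, 0, 0, -3, 0], [0, 0, 0, 0, -6, 0], [0, 0, 0, 0, -6, 0], [0, 0, 0, 0, -6, 0], [0, 0, 0, 0, -6, 0], [0, 0, 0, 0, -6, 0], [0, 0, 0, 0, -6, 0], [0, 0, 0, 0, -6, 0], [0, 0, 0, 0, -5, 0], [0, 0, 0, 0, 0, 0], [0, 0, 0, 0, 0, 0]]}}

```text
time_s: 14.08
ee_pos: [0.5499, 0.1967, 0.0898]
eef_rot: [-1.571, 0.0, -0.962]
force: [-3.2, -1.7, 4.1]
grip_width: 0.0539
```

Run:
```python
from h import *
c,o=grab("wrist"); print(o["moment"],o["force"],yawdeg(tool(o)[0]),o["grip_width"],o["qpos"]); cv2.imwrite("pics/w6.png",c["pixels"][:,:,::-1])
c,o=grab("side"); crop(c,235,305,145,215,8,"pics/s6z.png")
c,o=grab("top"); crop(c,190,260,195,265,8,"pics/t6z.png")
```

```text
[-0.2893947   0.55632187 -0.19188795] [-3.15494835 -1.72445115  4.13862012] 34.856639936204125 0.05386793052790998 [ 2.80708557e-01  4.90647700e-01  1.53908652e+00  2.66189673e-05
  1.11206699e+00 -3.27666358e-01]
```

View pics/w6.png

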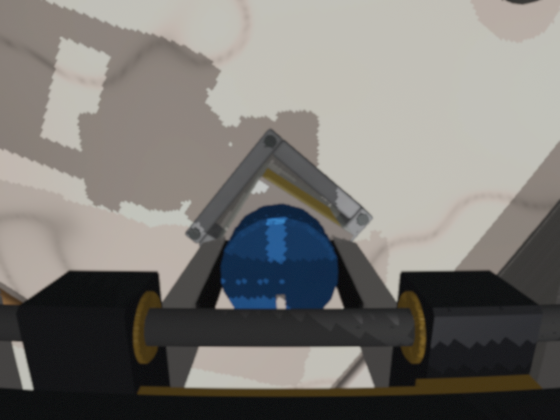

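View pics/s6z.png

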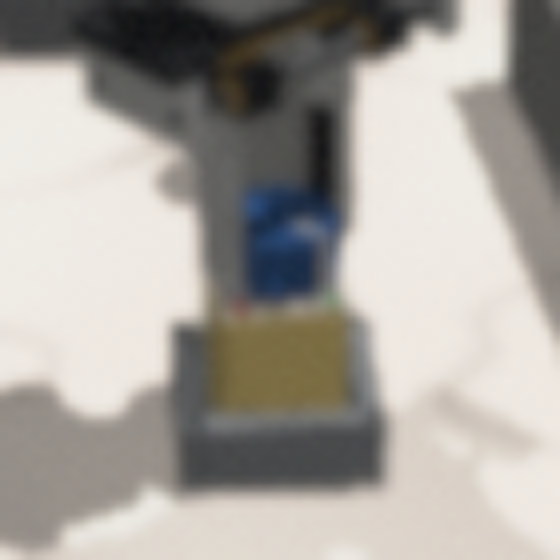

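>>> {"op": "step_arm", "data": {"targets": [[0, -2, 0, 0, 0, 0], [0, -3, 0, 0, 0, 0], [0, -5, 0, 0, 0, 0], [0, 0, 0, 0, 0, 0]]}}

```text
time_s: 14.72
ee_pos: [0.5504, 0.1968, 0.1006]
eef_rot: [-1.57, -0.0, -0.96]
force: [-1.3, 0.5, 0.5]
grip_width: 0.0541
```

Run:
```python
from h import *
o=get_obs();print(o["moment"],o["force"],o["ee_pos"])
c,o=grab("side"); crop(c,235,305,145,215,8,"pics/s7z.png")
```

```text
[0.08834568 0.2160836  0.00438168] [-1.25504265  0.46150976  0.47394038] [0.5503659  0.1968383  0.10059184]
```

View pics/s7z.png

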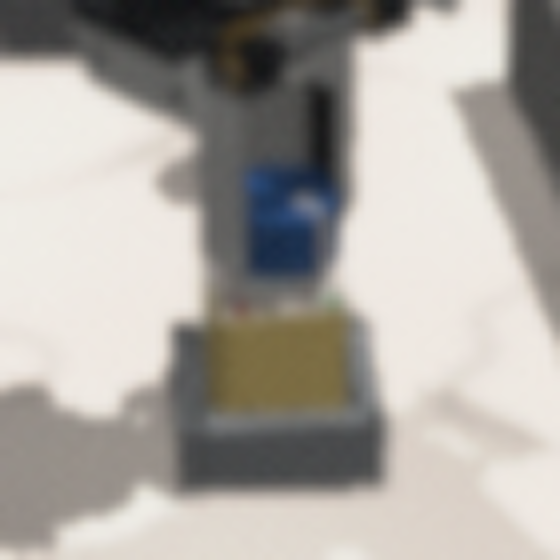

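>>> {"op": "step_arm", "data": {"targets": [[0, -5, 0, 0, 0, 0], [0, -8, 0, 0, 0, 0], [0, -10, 0, 0, 0, 0], [0, -10, 0, 0, 0, 0], [0, -8, 0, 0, 0, 0], [0, -4, 0, 0, 0, 0], [0, 0, 0, 0, 0, 0], [0, 0, 0, 0, 0, 0]]}}

```text
time_s: 15.78
ee_pos: [0.5499, 0.1966, 0.1444]
eef_rot: [-1.571, 0.0, -0.96]
force: [-1.0, 0.2, -0.5]
grip_width: 0.0544
```

Run:
```python
from h import *
o=get_obs();print(o["moment"],o["force"],o["ee_pos"],o["eef_rot"],o["grip_width"],o["time_s"],o["joint_vel"])
c,o=grab("side"); crop(c,235,305,130,215,7,"pics/s8z.png");cv2.imwrite("pics/s8.png",c["pixels"][:,:,::-1])
h=cv2.cvtColor(c["pixels"],cv2.COLOR_RGB2HSV)
c,o=grab("wrist");cv2.imwrite("pics/w8.png",c["pixels"][:,:,::-1])
```

```text
[-0.0202141  -0.11647068 -0.0185598 ] [-0.98055494  0.20700823 -0.51498598] [0.54986927 0.1965765  0.14438415] [-1.57139127e+00  2.23723734e-04 -9.60215582e-01] 0.054373121128185466 15.775 [-0.00084765  0.00186954 -0.00049861  0.00054446  0.00045233  0.00042111]
```

View pics/s8z.png

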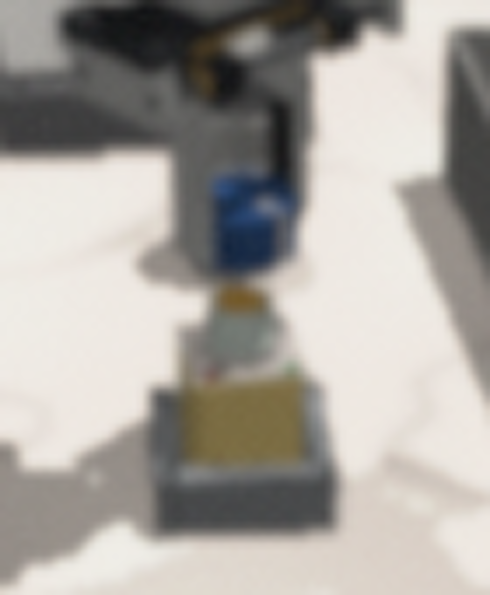

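View pics/w8.png

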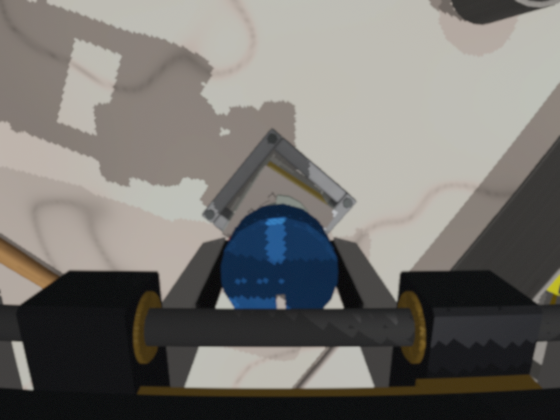

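View pics/s8.png

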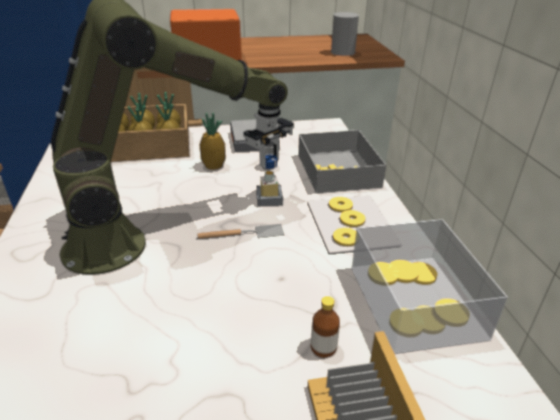

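The cap is clear of the mouth and the jar is still in the stand: the open neck shows at about (240,325) in the zoomed side view. Nothing else has moved.

```bash
python3 -c "
from station import job;print(job.hand_in())"
```

```text
the job is handed in; nothing more can be done
None
```

The jar is standing in the well of the stand with its cap off. The gripper holds the cap level, about 30 mm above the open mouth. I handed the job in at about 16 s of the 48 s allowed; no verdict was reported.

- **Placing:** I carried the jar by its body and lowered it until the floor pushed back with about 10 N. The cap was then measured at its expected size for a seated jar. I did not check its seating separately after the lift, but the last side view shows it upright in the well.
- **Unscrewing:** I turned the gripper about 80° anticlockwise. The jar itself turned about 6° in the well before it braced, so the thread is at about 75° (1.3 rad), near the green dot. This comes from the gripper's turn and the jar's estimated slack. The pointer held its place in the gripper, so the cap did not slip.
- **Lifting:** The cap came off with almost no force and the jar stayed put. The last grip width was 54.4 mm and the tool is level. The other objects in view look undisturbed.
- **Disagreement:** The cameras differed by up to about 7 mm on the stand's centre. I used a value close to the wrist camera's, then corrected it by 2.5 mm when a close look showed the jar sitting off-centre in the gripper.

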